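Push the fallen method-card stand upright and back against the ledge

TASK

The method-card stand has fallen on its face on the lab bench, its yellow foot sticking up in the air. Push the foot over, away from you, so that the stand tips back upright onto its foot, then push the standing stand straight back until the edge of its foot is flush against the front of the wooden ledge. Do it all by pushing: do not lift the stand off the bench, and leave the mortar, bottle and beaker where they are.

Things in the scene. Friction and masses are not known exactly. Their poses are not given: they have to be found in the camera images.
- stand: loose L of two plates 110 mm wide (along y), 0.3 to 0.5 kg: blue card plate (120 mm long, 6 thick) and heavier yellow foot (110 long, 10 thick). Origin: middle of the heel, the L's outer corner edge, on the bench both lying and standing. x: heel to plate top, z: heel to foot's free edge. Lying at the start, card down: z up, x level, roughly towards the robot. Standing: x up, z level, towards the ledge
- foot_edge (a point): middle of the free edge of the stand's foot (stand frame: x 5, y 0, z 110 mm), at the start 110 mm above the bench; this edge goes against the ledge. Pushed away from the robot, the stand turns over its heel, passes its balance at about 30 degrees and falls onto its foot, then 35 to 85 mm short of the ledge if the heel has not slid
- ledge: fixed wooden ledge at the back of the bench, 560 mm long (along its y), 90 mm deep, 40 mm high, with small bottles up to 145 mm above the bench standing on it. Origin: middle of the bottom edge of its front face; x points away from the robot, square to the front face, which is the plane x = 0; z up
- mortar_mid (a point): white ceramic mortar with its pestle in it (one piece), 110 mm across at the rim, 60 mm high, pestle end at 115 mm; the point is 30 mm up on its axis. Leave alone
- bottle_mid (a point): amber bottle with black cap, 60 mm across, 140 mm high; the point is on its axis, half-way up. Leave alone
- beaker_mid (a point): clear beaker, 72 mm across, 90 mm high; the point is on its axis, half-way up. Leave alone
There are look-alikes about, which are no part of the job. Several things have the shape of the stand; the one meant has the colours described above.

How it is judged:
On the way, in this order (a step that is already met when the one before it is completed fails the run):
1. the stand has been tipped upright and stands on its foot (angle between stand's own x axis and vertical below 0.1 rad), for 0.2 s.
2. the standing stand has been pushed back until its foot is flush against the ledge (angle between stand's own x axis and vertical below 0.1 rad and x of foot_edge in the frame of ledge between -0.008 and 0.008 m and y of foot_edge in the frame of ledge between -0.2 and 0.2 m and angle between the z axis of stand and the x axis of ledge, either way round below 0.09 rad), for 0.2 s.
At the end, for the whole second after the job is handed in: the stand at rest upright on its foot (within 6 degrees), foot edge within 8 mm of the ledge front, parallel to it within 5 degrees, at most 200 mm along from the ledge middle; mortar, bottle and beaker within 30 mm of where they stood (all of step 2 and height (world z) of stand below 0.008 m and linear speed of stand below 0.02 m/s and angular speed of stand below 0.1 rad/s and distance of each of mortar_mid, bottle_mid, beaker_mid from where it was at the start of the episode below 0.03 m); the robot touches nothing.
It fails at once if the stand was lifted off the bench (height (world z) of stand above 0.025 m).
It fails at once if the mortar was moved from its place or knocked over (distance of mortar_mid from where it was at the start of the episode above 0.03 m or angle between mortar_mid's own z axis and vertical above 0.35 rad).
It fails at once if the bottle was moved from its place or knocked over (distance of bottle_mid from where it was at the start of the episode above 0.03 m or angle between bottle_mid's own z axis and vertical above 0.35 rad).
It fails at once if the beaker was moved from its place or knocked over (distance of beaker_mid from where it was at the start of the episode above 0.03 m or angle between beaker_mid's own z axis and vertical above 0.35 rad).
It also fails if it takes over 64 s, if anything falls off the work surface, if the arm or the gripper's body presses on something with over 40 N, if the wrist force passes 120 N, or if a joint passes its speed limit or range.

ROBOT

A 6-joint arm with a two-finger parallel gripper is mounted at the origin on the work surface. World frame = base frame: x ahead of the robot, y to its left, z up, the work surface at z = 0. Lengths are in m, angles in rad, forces in N, time in s.
With the tool pointing down it reaches from about 0.225 to 0.875 m from the base axis. Payload 3.4 kg.
Tool frame: the origin (TCP) lies between the finger pads; the fingertips stand 19 mm ahead of it and the grasp point (between the pads) is the TCP; z points along the fingers, y is the line along which they close (so a half turn about z gives the same grasp; the last joint's range is limited). The gripper opens to 85 mm and grips with 20 to 120 N. Pads are 22 mm wide; open, the fingers measure 114 mm over their backs; the gripper's body (76 mm by 85 mm) begins 54 mm behind the grasp point. The pads swing forward as they close: fully open they stand 13 mm farther back than shut.
Start: joints at [-1.396, 0.276, 1.505, -0, 1.361, -0.121], TCP at [0.168, -0.55, 0.25] pointing down, gripper open.
Joint ranges: [-2.89, 2.89], [-0.75, 2.08], [0.22, 2.7], [-1.18, 4.32], [0.11, 2.71], [-2.7, 2.7]. Speed limits (rad/s): [2.57, 2.57, 3.14, 3.14, 3.14, 3.14].

INTERFACE

Orientations are given as a unit quaternion [w, x, y, z].
In Python, from rig import get_state, imaging, ticket gives the robot as it stands. The module is installed in compiled form; this text tells all that it offers.
- The arm moves only by the shell command python3 -m inch 'ROWS' [FORCE]. ROWS is JSON, a list of rows, each an object with "claw": the opening, from -1 (shut) to 1 (fully open); "travel": the shift along the world's x, y, z in units of 200 mm (1.0 is 200 mm), a list of three; "turn": the turn about the world's z in units of 180 degrees (1.0 is 180 degrees). A call has 1 to 5 rows; each row is the pose to reach, as a shift and turn from the pose commanded when the call began, turning the shorter way round; what a row does not reach only later rows make up. A row lasts 1/10 s, in which the tool goes at most 50 mm and 8.59 degrees, less where a joint would pass 70% of its speed; a pose out of reach is approached as far as the arm can. A call with a number of a shift or a turn outside -1 to 1 is refused whole. A call with a gripper value outside its range is refused whole. The fingers move at their own pace and stop on an object; FORCE is the grip in N (left out, the last holds). Time passes only in rows, so rows that repeat a pose let the fingers close. It gives the time, the measured TCP pose, the force, the opening and the grip force at its end, in the units of the state.
- get_state(): the state, without advancing time (a new reading comes with each control period).
- imaging.get_image(name): name is "side" or "top" or "wrist"; returns the picture (400x640x3 uint8, red, green, blue); there is no depth.
- imaging.camera_params(name): a dict with "camera_matrix" (3x3 intrinsics, pixels), "cam_to_world" (4x4, takes a point from camera to world coordinates); the wrist camera has in their place "T_tool_cam" (4x4, takes a point from camera to tool coordinates, whose origin is the TCP and whose axes are the flange's). Camera axes: x right, y down, z forward; pixel columns grow to the right and rows downward; lengths in m; the calibration is good to about 2 mm. The wrist camera is an equidistant fisheye: a pixel r from the principal point sees the ray r / f radians off the axis. A picture is of the moment at which its call begins: read the wrist's pose just before it. camera_params takes no time and is no camera call.
- ticket.sign_off(): hands the job in; it is judged then, once.
The state is a dict: "clock": time; "qpos": joint angles; "qd": joint speeds; "effort": joint torques, N m; "position": TCP position; "ee_rot": TCP orientation; "contact_force": force on the tool from outside, world axes, zero at the start; "moment": the same for the moment, N m; "width": finger opening in m; "gripper_force": force on a finger pad.
Only numpy, scipy, OpenCV 4.12 (cv2) and the standard library are available. Lean on these libraries where they do the work, as an engineer would, in place of code of your own. Each camera call takes 0.05 s, during which the arm holds its last target. There are 200 camera calls.

## Working session

There is one attempt and no reset: what is moved stays moved. The work goes in short steps, Python scripts to look and compute and a shell command to move; the robot and the scene stay as the last step left them, time stands still between calls to the robot, and variables do not carry over. Pictures are saved under pics/ and viewed, at most 10 in all, crops included, and the job is handed in when it is done.

```bash
mkdir -p pics
python3 - <<'E'
from rig import get_state, imaging
import cv2,numpy as np
s=get_state();print(s)
for n in("top","side"):
    i=imaging.get_image(n);cv2.imwrite(f"pics/{n}0.png",i[:,:,::-1])
    p=imaging.camera_params(n);print(n,np.round(p["camera_matrix"],1).tolist(),np.round(p["cam_to_world"],3).tolist())
E
```

```text
{'clock': 0.0, 'qpos': array([-1.39601247e+00,  2.76617592e-01,  1.50614968e+00, -9.97603438e-06,
        1.36068765e+00, -1.20993942e-01]), 'qd': array([-2.46732516e-05,  1.13667599e-04,  1.78555043e-03, -2.40738573e-03,
        1.76723037e-03, -1.63652592e-03]), 'effort': array([ 1.64117871e-03, -4.16761065e+01, -2.45804662e+01, -1.34017068e-04,
        1.08609907e-02,  9.19201398e-06]), 'position': array([ 0.16751135, -0.5495407 ,  0.24942019]), 'ee_rot': array([-9.30668222e-04,  9.89083770e-01,  1.47351377e-01, -2.99154361e-05]), 'contact_force': array([-0.12925401,  0.15213603,  0.6001135 ]), 'moment': array([ 0.01384717,  0.02266441, -0.00395239]), 'gripper_force': 0.0, 'width': 0.08540372961082544}
top [[446.3, 0.0, 321.4], [0.0, 446.3, 206.8], [0.0, 0.0, 1.0]] [[0.012, -0.996, 0.084, 0.418], [-1.0, -0.012, -0.005, 0.026], [0.006, -0.084, -0.996, 1.1], [0.0, 0.0, 0.0, 1.0]]
side [[361.9, 0.0, 317.5], [0.0, 361.9, 195.2], [0.0, 0.0, 1.0]] [[-0.999, -0.019, 0.039, 0.482], [-0.043, 0.592, -0.805, 0.85], [-0.008, -0.806, -0.592, 0.684], [0.0, 0.0, 0.0, 1.0]]
```

View pics/top0.png

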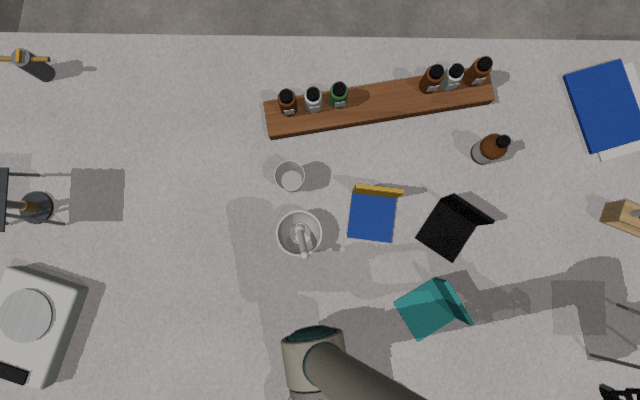

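View pics/side0.png

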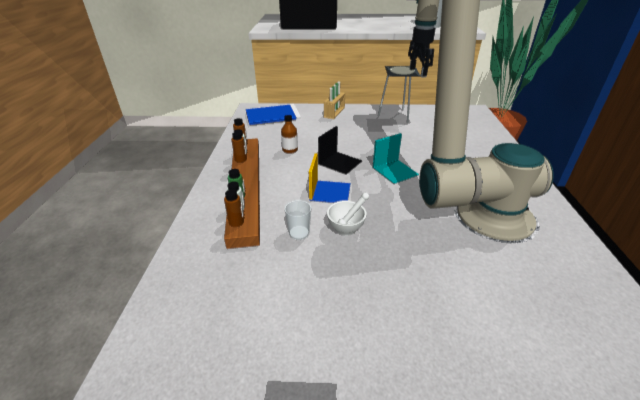

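The top view shows the stand with its blue card at about (372,217) and its yellow foot at (378,190). The ledge front runs from about (272,137) to (494,103). The beaker is at (290,177), the mortar at (299,233), the bottle at (489,150), and the black look-alike at (455,228). Next I'll measure these.

```bash
cat > h.py <<'E'
from rig import get_state, imaging
import cv2,numpy as np
P={n:imaging.camera_params(n) for n in("top","side")}
def ray(n,uv,z):
    p=P[n];T=p["cam_to_world"];d=T[:3,:3]@np.linalg.inv(p["camera_matrix"])@[*uv,1.];o=T[:3,3]
    return o+d*(z-o[2])/d[2]
def proj(n,X):
    p=P[n];T=p["cam_to_world"];c=T[:3,:3].T@(np.array(X)-T[:3,3]);q=p["camera_matrix"]@c;return q[:2]/q[2]
def mask(im,lo,hi,box):
    h=cv2.cvtColor(im,cv2.COLOR_RGB2HSV);m=cv2.inRange(h,lo,hi);o=np.zeros_like(m);x0,y0,x1,y1=box;o[y0:y1,x0:x1]=m[y0:y1,x0:x1];return o
def quad(m):
    c=max(cv2.findContours(m,cv2.RETR_EXTERNAL,cv2.CHAIN_APPROX_NONE)[0],key=cv2.contourArea)
    return cv2.boxPoints(cv2.minAreaRect(c)),c
E
python3 - <<'E'
from h import *
im=cv2.imread("pics/top0.png")[:,:,::-1].copy()
for nm,lo,hi,box,z in(("blue",(105,120,60),(125,255,255),(330,180,420,260),.006),("yellow",(18,120,60),(32,255,255),(330,170,420,210),.11),("ledge",(3,90,40),(18,255,220),(250,60,510,150),.04)):
    q,c=quad(mask(im,lo,hi,box));print(nm,cv2.contourArea(c));
    for u in q: print(np.round(u,1),np.round(ray("top",u,z),4))
# ledge front: lowest wood pixel per column
m=mask(im,(3,90,40),(18,255,220),(250,60,510,150))
us=np.arange(280,488,4);vs=[np.where(m[:,u])[0].max()+.5 for u in us]
L=np.array([ray("top",(u,v),0.0)[:2] for u,v in zip(us,vs)]);a=np.polyfit(L[:,1],L[:,0],1);print("front x=a*y+b",a,np.std(L[:,0]-np.polyval(a,L[:,1])),L[0],L[-1])
for nm,uv,z in(("beaker base",(290,177),.045),("mortar",(299,233),.06),("mortar left",(322,233),.06),("bottle",(503,142),.14),("black L",(417,234),.0),("blacktop",(438,196),.11),("blackr",(493,222),.0)):print(nm,np.round(ray("top",uv,z),3))
big=cv2.resize(im[60:270,250:520],None,fx=2.9,fy=2.8,interpolation=cv2.INTER_CUBIC);cv2.imwrite("pics/crop.png",big[:,:,::-1])
E
```

```text
blue 1888.0
[346.4 236.7] [ 0.4371 -0.0417  0.006 ]
[351.9 192.7] [ 0.5454 -0.0545  0.006 ]
[396.3 198.3] [ 0.533  -0.1642  0.006 ]
[390.8 242.2] [ 0.4248 -0.1505  0.006 ]
yellow 383.5
[352.6 192. ] [ 0.5351 -0.0484  0.11  ]
[353.8 182.8] [ 0.5556 -0.0509  0.11  ]
[404.2 189.2] [ 0.5428 -0.1639  0.11  ]
[403.1 198.3] [ 0.5223 -0.1612  0.11  ]
ledge 7342.0
[261.5  94.2] [0.7799 0.1694 0.04  ]
[489.2  56.3] [ 0.8832 -0.3878  0.04  ]
[496.8 102. ] [ 0.7683 -0.4042  0.04  ]
[269.2 140. ] [0.6671 0.1484 0.04  ]
front x=a*y+b [-0.11261129  0.70754669] 0.023944974625929358 [0.68316172 0.12607178] [ 0.65923728 -0.38552327]
beaker base [0.577 0.096 0.045]
mortar [0.443 0.072 0.06 ]
mortar left [0.444 0.019 0.06 ]
bottle [ 0.646 -0.375  0.14 ]
black L [ 0.446 -0.216  0.   ]
blacktop [ 0.528 -0.239  0.11 ]
blackr [ 0.478 -0.404  0.   ]
```

View pics/crop.png

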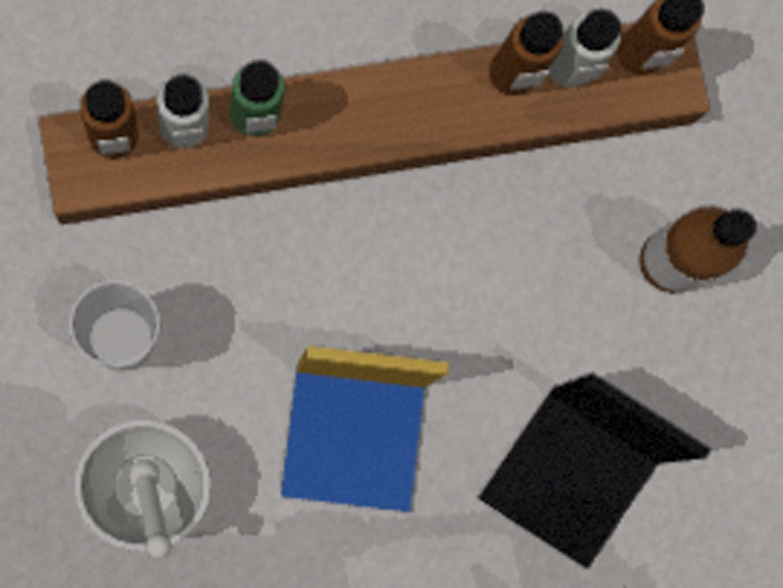

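The crop confirms it: the stand is about 17° off square to the ledge. I'll refit the ledge front and move above the card.

```bash
cat > ledge.py <<'E'
from h import *
im=cv2.imread("pics/top0.png")[:,:,::-1].copy()
m=mask(im,(3,90,10),(18,255,220),(250,60,470,150))
us=np.arange(285,465,3);vs=np.array([np.where(m[:,u])[0].max()+.5 for u in us])
k=cv2.fitLine(np.c_[us,vs].astype(np.float32),cv2.DIST_HUBER,0,.01,.01).ravel()
f=lambda u:k[3]+(u-k[2])*k[1]/k[0]
A,B=[ray("top",(u,f(u)),0.)[:2] for u in(270,495)]
d=(B-A)/np.linalg.norm(B-A);N=np.array([-d[1],d[0]])
if __name__=="__main__":
    print(A,B,"normal yaw",np.degrees(np.arctan2(N[1],N[0])),"resid",np.abs(vs-f(us)).max())
    print("gap",(A-np.array([.659,-.123]))@N)
E
python3 ledge.py
python3 -m inch '[{"travel":[0.55,0.75,0],"turn":-0.044,"claw":0.4},{"travel":[0.55,0.75,0],"turn":-0.044,"claw":0.4},{"travel":[0.55,0.75,0],"turn":-0.044,"claw":0.4},{"travel":[0.55,0.75,0],"turn":-0.044,"claw":0.4},{"travel":[0.55,0.75,0],"turn":-0.044,"claw":0.4}]'
python3 -m inch '[{"travel":[0.55,0.75,0],"turn":-0.044,"claw":0.4},{"travel":[0.55,0.75,0],"turn":-0.044,"claw":0.4},{"travel":[0.55,0.75,0],"turn":-0.044,"claw":0.4},{"travel":[0.55,0.75,0],"turn":-0.044,"claw":0.4},{"travel":[0.55,0.75,0],"turn":-0.044,"claw":0.4}]'
python3 -m inch '[{"travel":[0.5,0.72,0],"turn":-0.044,"claw":0.4},{"travel":[0.5,0.72,0],"turn":-0.044,"claw":0.4},{"travel":[0.5,0.72,0],"turn":-0.044,"claw":0.4},{"travel":[0.5,0.72,0],"turn":-0.044,"claw":0.4},{"travel":[0.5,0.72,0],"turn":-0.044,"claw":0.4}]'
```

```text
[0.67672742 0.1509735 ] [ 0.78141741 -0.41573094] normal yaw 10.466521439235034 resid 0.39630931629100985
gap 0.06720274994972687
clock: 0.6
position: [0.2793, -0.3958, 0.2502]
ee_rot: [-0.001, 0.997, 0.081, 0.0]
contact_force: [-0.3, -0.2, -0.3]
width: 0.0599
gripper_force: 0.0
clock: 1.1
position: [0.3894, -0.247, 0.2501]
ee_rot: [-0.001, 1.0, 0.012, 0.0]
contact_force: [-0.2, -1.7, 0.8]
width: 0.0597
gripper_force: 0.0
clock: 1.6
position: [0.4894, -0.1047, 0.2499]
ee_rot: [-0.0, 0.998, -0.058, 0.0]
contact_force: [0.0, -0.8, -0.1]
width: 0.0597
gripper_force: 0.0
```

```bash
python3 -m inch '[{"travel":[0,0,-0.24],"turn":0,"claw":0.4},{"travel":[0,0,-0.48],"turn":0,"claw":0.4},{"travel":[0,0,-0.72],"turn":0,"claw":0.4},{"travel":[0,0,-0.72],"turn":0,"claw":0.4}]'
python3 -m inch '[{"travel":[0.05,-0.006,0],"turn":0,"claw":0.4},{"travel":[0.1,-0.012,0],"turn":0,"claw":0.4},{"travel":[0.15,-0.018,0],"turn":0,"claw":0.4},{"travel":[0.175,-0.021,0],"turn":0,"claw":0.4},{"travel":[0.2,-0.024,0],"turn":0,"claw":0.4}]'
python3 -m inch '[{"travel":[0.03,-0.004,0],"turn":0,"claw":0.4},{"travel":[0.06,-0.007,0],"turn":0,"claw":0.4},{"travel":[0.09,-0.011,0],"turn":0,"claw":0.4},{"travel":[0.12,-0.014,0],"turn":0,"claw":0.4},{"travel":[0.15,-0.018,0],"turn":0,"claw":0.4}]'
python3 - <<'E'
from h import *
a=imaging.get_image("top")[130:270,280:480];b=imaging.get_image("side")[130:270,220:420]
o=np.hstack([cv2.resize(x,None,fx=2,fy=2) for x in(a,b)]);cv2.imwrite("pics/c1.png",o[:,:,::-1])
E
```

```text
clock: 2.0
position: [0.4821, -0.1062, 0.1009]
ee_rot: [-0.002, 0.998, -0.06, -0.007]
contact_force: [-1.3, 0.1, -0.3]
width: 0.0593
gripper_force: 0.0
clock: 2.5
position: [0.5287, -0.1111, 0.1075]
ee_rot: [0.0, 0.998, -0.059, 0.001]
contact_force: [-1.2, -0.3, 1.3]
width: 0.0594
gripper_force: 0.6
clock: 3.0
position: [0.558, -0.1145, 0.1061]
ee_rot: [0.0, 0.998, -0.059, -0.0]
contact_force: [-0.7, 0.7, -0.5]
width: 0.06
gripper_force: 0.2
```

View pics/c1.png

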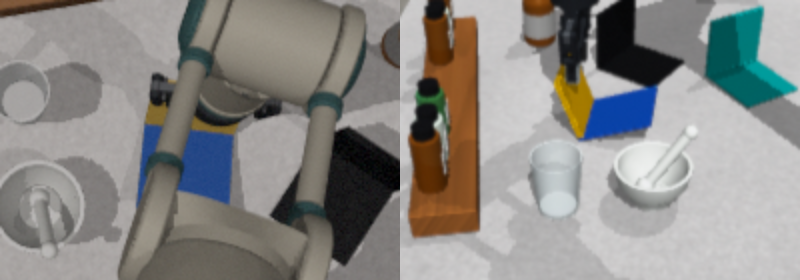

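The side half of the picture shows the yellow foot leaning about 20° towards the ledge, near (575,100), with the card lifting and the heel in place. The fingers are on the foot's inner face, so I'll keep pushing slowly past balance.

```bash
python3 -m inch '[{"travel":[0.03,-0.004,0],"turn":0,"claw":0.4},{"travel":[0.06,-0.007,0],"turn":0,"claw":0.4},{"travel":[0.09,-0.011,0],"turn":0,"claw":0.4},{"travel":[0.12,-0.014,0],"turn":0,"claw":0.4},{"travel":[0.15,-0.018,0],"turn":0,"claw":0.4}]'
python3 -m inch '[{"travel":[0.02,-0.002,0],"turn":0,"claw":0.4},{"travel":[0.04,-0.005,0],"turn":0,"claw":0.4},{"travel":[0.06,-0.007,0],"turn":0,"claw":0.4},{"travel":[0.06,-0.007,0],"turn":0,"claw":0.4},{"travel":[0.06,-0.007,0],"turn":0,"claw":0.4}]'
python3 - <<'E'
from h import *
a=imaging.get_image("top")[130:270,280:480];b=imaging.get_image("side")[130:270,220:420]
o=np.hstack([cv2.resize(x,None,fx=2,fy=2) for x in(a,b)]);cv2.imwrite("pics/c2.png",o[:,:,::-1])
E
```

```text
clock: 3.6
position: [0.5884, -0.1182, 0.1064]
ee_rot: [0.0, 0.998, -0.059, 0.0]
contact_force: [-0.2, 0.2, 0.4]
width: 0.0596
gripper_force: 0.0
clock: 4.1
position: [0.5995, -0.1194, 0.1062]
ee_rot: [0.0, 0.998, -0.059, -0.0]
contact_force: [0.0, 0.8, -0.5]
width: 0.0596
gripper_force: 0.0
```

View pics/c2.png

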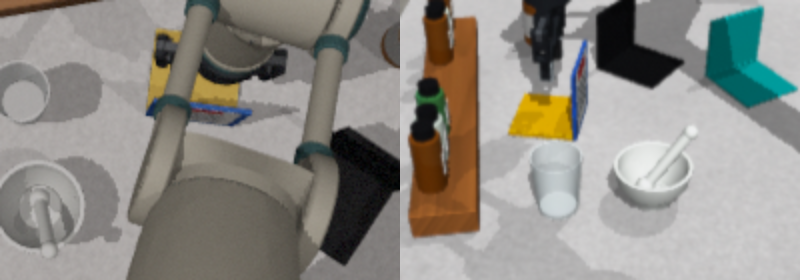

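The stand is upright, with the foot flat at about (540,115) in the crop and the card vertical. I'll lift out, go back behind the card, turn square to the ledge, and measure.

```bash
python3 -m inch '[{"travel":[0,0,0.2],"turn":0,"claw":0.4},{"travel":[0,0,0.4],"turn":0,"claw":0.4},{"travel":[0,0,0.52],"turn":0,"claw":0.4},{"travel":[0,0,0.52],"turn":0,"claw":0.4}]'
python3 -m inch '[{"travel":[-0.2,-0.006,0],"turn":0.03,"claw":0.4},{"travel":[-0.4,-0.012,0],"turn":0.06,"claw":0.4},{"travel":[-0.6,-0.018,0],"turn":0.095,"claw":0.4},{"travel":[-0.6,-0.018,0],"turn":0.095,"claw":0.4},{"travel":[-0.6,-0.018,0],"turn":0.095,"claw":0.4}]'
python3 - <<'E'
from h import *
from ledge import A,N
a=imaging.get_image("top");b=imaging.get_image("side")
o=np.hstack([cv2.resize(x,None,fx=2,fy=2) for x in(a[130:270,280:480],b[130:270,220:420])]);cv2.imwrite("pics/c3.png",o[:,:,::-1])
for n,im,box in(("top",a,(330,120,420,220)),("side",b,(250,150,330,220))):
    m=mask(im,(18,120,60),(32,255,255),box);q,c=quad(m)
    ap=cv2.approxPolyDP(cv2.convexHull(c),3,True)[:,0]
    for u in ap:
        X=ray(n,u.astype(float),.01);print(n,u,np.round(X,4),"gap",round(float((A-X[:2])@N),4))
E
```

```text
clock: 4.6
position: [0.6017, -0.1201, 0.2149]
ee_rot: [0.001, 0.998, -0.059, 0.004]
contact_force: [0.4, 0.1, -0.3]
width: 0.0598
gripper_force: 0.0
clock: 5.1
position: [0.4787, -0.1229, 0.2099]
ee_rot: [-0.0, 0.996, 0.089, -0.0]
contact_force: [0.7, -0.8, -0.6]
width: 0.0595
gripper_force: 0.0
top [358 145] [ 0.6643 -0.0686  0.01  ] gap 0.0521
top [401 150] [ 0.6531 -0.1754  0.01  ] gap 0.0825
top [386 181] [ 0.5751 -0.1381  0.01  ] gap 0.1524
top [353 183] [ 0.5691 -0.0568  0.01  ] gap 0.1435
side [282 177] [ 0.6509 -0.1668  0.01  ] gap 0.0831
side [305 179] [ 0.5723 -0.157   0.01  ] gap 0.1587
side [305 199] [ 0.5644 -0.0455  0.01  ] gap 0.1462
side [275 197] [ 0.659  -0.0529  0.01  ] gap 0.0545
```

View pics/c3.png

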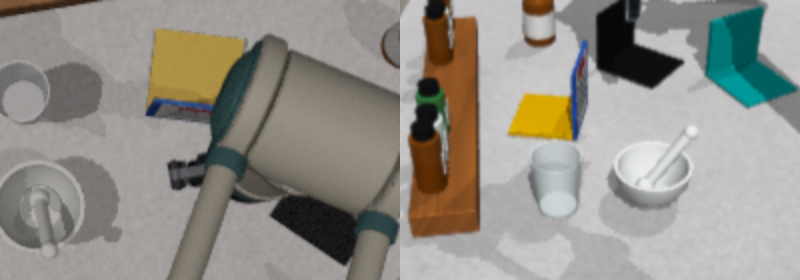

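The stand is upright and still about 17° off square. The foot front is about 52 mm from the ledge at the left corner and 83 mm at the right. Next I'll descend behind the card and push along the ledge normal.

```bash
python3 -m inch '[{"travel":[0,0,-0.15],"turn":0,"claw":0.4},{"travel":[0,0,-0.3],"turn":0,"claw":0.4},{"travel":[0,0,-0.45],"turn":0,"claw":0.4},{"travel":[0,0,-0.6],"turn":0,"claw":0.4},{"travel":[0,0,-0.64],"turn":0,"claw":0.4}]'
python3 -m inch '[{"travel":[0.049,0.009,0],"turn":0,"claw":0.4},{"travel":[0.098,0.018,0],"turn":0,"claw":0.4},{"travel":[0.148,0.027,0],"turn":0,"claw":0.4},{"travel":[0.197,0.036,0],"turn":0,"claw":0.4},{"travel":[0.197,0.036,0],"turn":0,"claw":0.4}]'
python3 -m inch '[{"travel":[0.03,0.0055,0],"turn":0,"claw":0.4},{"travel":[0.06,0.011,0],"turn":0,"claw":0.4},{"travel":[0.09,0.0165,0],"turn":0,"claw":0.4},{"travel":[0.12,0.022,0],"turn":0,"claw":0.4},{"travel":[0.15,0.0275,0],"turn":0,"claw":0.4}]'
cat > meas.py <<'E'
from h import *
from ledge import A,N
import sys
s=get_state();print("tool s",(s["position"][:2]-A)@N,s["contact_force"])
a=imaging.get_image("top");b=imaging.get_image("side")
o=np.hstack([cv2.resize(x,None,fx=2,fy=2) for x in(a[110:250,280:480],b[130:270,220:420])]);cv2.imwrite(sys.argv[1],o[:,:,::-1])
for n,im,box in(("top",a,(320,90,420,220)),("side",b,(240,150,330,220))):
    m=mask(im,(20,150,60),(32,255,255),box);q,c=quad(m)
    ap=cv2.approxPolyDP(cv2.convexHull(c),3,True)[:,0]
    for u in ap:
        X=ray(n,u.astype(float),.01);print(n,u,np.round(X,4),"gap",round(float((A-X[:2])@N),4))
E
python3 meas.py pics/c4.png
```

```text
clock: 5.7
position: [0.4787, -0.1223, 0.0791]
ee_rot: [-0.001, 0.996, 0.09, -0.003]
contact_force: [-0.9, -0.7, -0.9]
width: 0.0598
gripper_force: 0.0
clock: 6.2
position: [0.5217, -0.116, 0.0834]
ee_rot: [0.001, 0.996, 0.09, 0.002]
contact_force: [0.2, -0.0, 0.7]
width: 0.0602
gripper_force: 0.0
clock: 6.7
position: [0.5493, -0.1103, 0.0822]
ee_rot: [-0.0, 0.996, 0.09, -0.0]
contact_force: [-2.0, -1.8, 0.8]
width: 0.0596
gripper_force: 0.0
tool s -0.1727807737836339 [-1.9826328  -1.82686478  0.76305254]
top [368 142] [ 0.6722 -0.0934  0.01  ] gap 0.0488
top [364 175] [ 0.5894 -0.0838  0.01  ] gap 0.1285
top [356 181] [ 0.5742 -0.0641  0.01  ] gap 0.1399
top [352 144] [ 0.6667 -0.0537  0.01  ] gap 0.0471
side [303 178] [ 0.5794 -0.1628  0.01  ] gap 0.1527
side [304 198] [ 0.5679 -0.0506  0.01  ] gap 0.1437
side [272 199] [ 0.6669 -0.0422  0.01  ] gap 0.0448
side [274 179] [ 0.6763 -0.1538  0.01  ] gap 0.0558
```

View pics/c4.png

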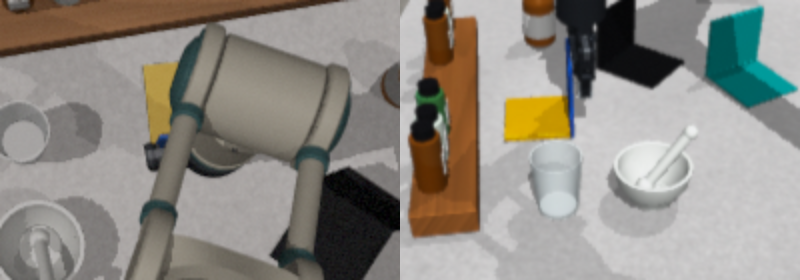

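The stand is still upright and turning towards square, with gaps of about 45 mm left and 55 mm right. I'll continue pushing.

```bash
python3 -m inch '[{"travel":[0.03,0.0055,0],"turn":0,"claw":0.4},{"travel":[0.06,0.011,0],"turn":0,"claw":0.4},{"travel":[0.09,0.0165,0],"turn":0,"claw":0.4},{"travel":[0.12,0.022,0],"turn":0,"claw":0.4},{"travel":[0.15,0.0275,0],"turn":0,"claw":0.4}]'
python3 meas.py pics/c5.png
```

```text
clock: 7.3
position: [0.5794, -0.1046, 0.0822]
ee_rot: [-0.0, 0.996, 0.09, -0.0]
contact_force: [-2.5, 0.1, -0.1]
width: 0.0599
gripper_force: 0.0
tool s -0.14218207970790886 [-2.46972835  0.13782831 -0.14388941]
top [361 133] [ 0.6948 -0.076   0.01  ] gap 0.0235
top [361 155] [ 0.6393 -0.0762  0.01  ] gap 0.0781
top [354 167] [ 0.609 -0.059  0.01 ] gap 0.1047
top [349 135] [ 0.6893 -0.0461  0.01  ] gap 0.0234
side [294 179] [ 0.6092 -0.1559  0.01  ] gap 0.1222
side [296 198] [ 0.5928 -0.0498  0.01  ] gap 0.119
side [264 200] [ 0.691  -0.0363  0.01  ] gap 0.02
side [264 181] [ 0.708  -0.1408  0.01  ] gap 0.0223
```

```bash
python3 -m inch '[{"travel":[0.02,0.0037,0],"turn":0,"claw":0.4},{"travel":[0.04,0.0074,0],"turn":0,"claw":0.4},{"travel":[0.06,0.011,0],"turn":0,"claw":0.4},{"travel":[0.075,0.0138,0],"turn":0,"claw":0.4},{"travel":[0.075,0.0138,0],"turn":0,"claw":0.4}]'
python3 meas.py pics/c6.png
python3 -m inch '[{"travel":[0.01,0.0018,0],"turn":0,"claw":0.4},{"travel":[0.015,0.0027,0],"turn":0,"claw":0.4},{"travel":[0.015,0.0027,0],"turn":0,"claw":0.4}]'
```

```text
clock: 7.9
position: [0.5949, -0.102, 0.0824]
ee_rot: [0.0, 0.996, 0.09, 0.001]
contact_force: [-0.3, 0.5, -0.0]
width: 0.0596
gripper_force: 0.0
tool s -0.1263944129913284 [-0.28347443  0.50732412 -0.04459168]
top [357 125] [ 0.7149 -0.0659  0.01  ] gap 0.0019
top [359 146] [ 0.6619 -0.0711  0.01  ] gap 0.055
top [353 160] [ 0.6265 -0.0564  0.01  ] gap 0.0871
top [347 128] [ 0.707 -0.041  0.01 ] gap 0.0052
side [289 179] [ 0.6259 -0.1554  0.01  ] gap 0.1056
side [291 199] [ 0.6078 -0.0441  0.01  ] gap 0.1032
side [259 201] [ 0.7056 -0.0307  0.01  ] gap 0.0046
side [259 181] [ 0.7247 -0.1403  0.01  ] gap 0.0058
clock: 8.3
position: [0.5955, -0.1016, 0.0821]
ee_rot: [-0.0, 0.996, 0.09, -0.002]
contact_force: [-4.7, -1.7, 1.3]
width: 0.0598
gripper_force: 0.0
```

```bash
python3 -m inch '[{"travel":[0.005,0.001,0],"turn":0,"claw":0.4},{"travel":[0.01,0.0018,0],"turn":0,"claw":0.4},{"travel":[0.01,0.0018,0],"turn":0,"claw":0.4}]'
python3 -m inch '[{"travel":[0.005,0.001,0],"turn":0,"claw":0.4},{"travel":[0.01,0.0018,0],"turn":0,"claw":0.4},{"travel":[0.01,0.0018,0],"turn":0,"claw":0.4}]'
python3 meas.py pics/c7.png
```

```text
clock: 8.6
position: [0.5971, -0.1011, 0.0821]
ee_rot: [-0.0, 0.996, 0.09, -0.002]
contact_force: [-5.1, -0.6, 2.2]
width: 0.0597
gripper_force: 0.0
clock: 8.9
position: [0.599, -0.1007, 0.0821]
ee_rot: [-0.0, 0.996, 0.09, -0.002]
contact_force: [-6.1, -0.9, 2.3]
width: 0.0598
gripper_force: 0.0
tool s -0.12214834907164886 [-6.11940466 -0.93818262  2.31816522]
top [357 125] [ 0.7149 -0.0659  0.01  ] gap 0.0019
top [358 143] [ 0.6694 -0.0686  0.01  ] gap 0.0471
top [353 157] [ 0.634  -0.0564  0.01  ] gap 0.0797
top [347 127] [ 0.7095 -0.041   0.01  ] gap 0.0027
side [289 178] [ 0.6266 -0.1614  0.01  ] gap 0.1061
side [291 198] [ 0.6084 -0.0493  0.01  ] gap 0.1036
side [259 201] [ 0.7056 -0.0307  0.01  ] gap 0.0046
side [259 181] [ 0.7247 -0.1403  0.01  ] gap 0.0058
```

View pics/c7.png

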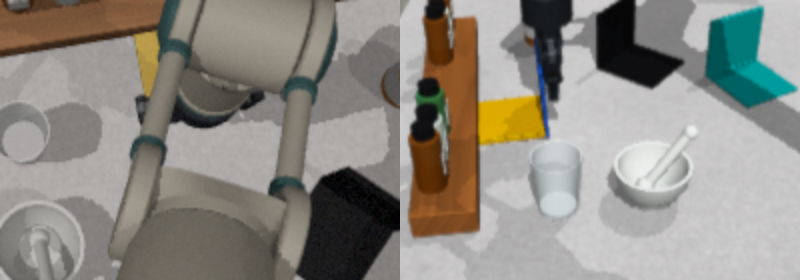

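The foot edge is at the ledge face, near (478,120), and has stopped moving while the push force rises to 6 N. The card leans slightly, so it's flush. I'll retreat gently and check.

```bash
python3 -m inch '[{"travel":[-0.01,-0.0018,0],"turn":0,"claw":0.4},{"travel":[-0.02,-0.0037,0],"turn":0,"claw":0.4},{"travel":[-0.03,-0.0055,0],"turn":0,"claw":0.4},{"travel":[-0.05,-0.009,0],"turn":0,"claw":0.4},{"travel":[-0.1,-0.018,0],"turn":0,"claw":0.4}]'
python3 -m inch '[{"travel":[-0.15,-0.03,0],"turn":0,"claw":0.4},{"travel":[-0.35,-0.065,0],"turn":0,"claw":0.4},{"travel":[-0.4,-0.07,0.2],"turn":0,"claw":0.4},{"travel":[-0.4,-0.07,0.4],"turn":0,"claw":0.4},{"travel":[-0.4,-0.07,0.7],"turn":0,"claw":0.4}]'
python3 -m inch '[{"travel":[-0.2,-0.2,0],"turn":0,"claw":0.4},{"travel":[-0.4,-0.4,0],"turn":0,"claw":0.4},{"travel":[-0.6,-0.6,0],"turn":0,"claw":0.4},{"travel":[-0.7,-0.7,0],"turn":0,"claw":0.4},{"travel":[-0.7,-0.7,0],"turn":0,"claw":0.4}]'
python3 meas.py pics/c8.png
```

```text
clock: 9.5
position: [0.5823, -0.1047, 0.0827]
ee_rot: [0.0, 0.996, 0.09, 0.002]
contact_force: [0.3, -0.8, 0.1]
width: 0.0599
gripper_force: 0.0
clock: 10.0
position: [0.4991, -0.1182, 0.2127]
ee_rot: [-0.001, 0.996, 0.089, -0.001]
contact_force: [1.9, -0.4, 0.6]
width: 0.0599
gripper_force: 0.0
clock: 10.5
position: [0.3572, -0.262, 0.2127]
ee_rot: [0.002, 0.996, 0.086, -0.001]
contact_force: [-0.5, -0.0, 0.1]
width: 0.0594
gripper_force: 0.0
tool s -0.3892089099479098 [-0.48421994 -0.04547075  0.11136453]
top [388 120] [ 0.7286 -0.1432  0.01  ] gap 0.0024
top [395 152] [ 0.6479 -0.1605  0.01  ] gap 0.0849
top [354 165] [ 0.614 -0.059  0.01 ] gap 0.0998
top [347 127] [ 0.7095 -0.041   0.01  ] gap 0.0027
side [289 179] [ 0.6259 -0.1554  0.01  ] gap 0.1056
side [291 199] [ 0.6078 -0.0441  0.01  ] gap 0.1032
side [259 201] [ 0.7056 -0.0307  0.01  ] gap 0.0046
side [259 181] [ 0.7247 -0.1403  0.01  ] gap 0.0058
```

View pics/c8.png

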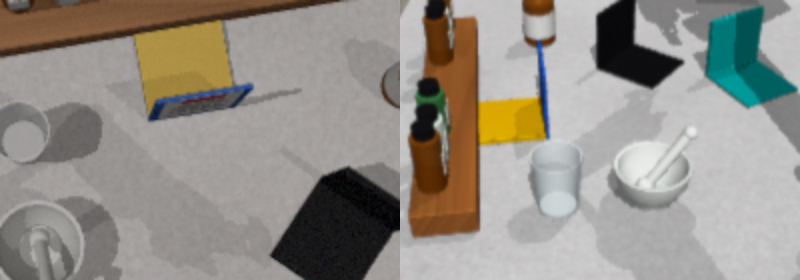

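The foot edge meets the ledge along its whole width, (135,35) to (222,22), the stand is upright, and the other objects are where they were. Handing in.

```bash
python3 -c "
from rig import ticket
print(ticket.sign_off())"
```

```text
the job is handed in; nothing more can be done
None
```

The stand was tipped upright and pushed back until its foot sat flush and square against the ledge; the mortar, bottle and beaker weren't touched, and the job is handed in (no verdict was returned).

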